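Show the stock in the tall lever box

TASK

Show what is in the taller of the two wooden lever boxes: with shut fingertips press the pad of its front lever all the way down, so that the lid stands fully open, and keep it there for two full seconds. Then ease the lever slowly back up with the fingertips still on it, so that the lid comes down gently without slamming, until it lies shut, and move clear. Work the lid by the lever alone, never by touching the lid itself; leave the lower box shut, and do not move or lift any of the things that lie about.

Things in the scene. Friction and masses are not known exactly. Their poses are not given: they have to be found in the camera images.
- tall_box: the taller of the two wooden lever boxes, fixed to the table, 130 deep (x) x 150 wide (y) x 150 mm high with its lid shut; origin at the centre of its underside; its front, with the lever, faces its own -x; z up
- tall_pad_top (a point): centre of the upper face, where to press, of the black ribbed pad (36 x 50 x 9 mm) on the taller box's lever, 105 mm in front of the box's front, on its middle line. 89 mm above the table with the lid shut, 35 mm with the lever fully down; it moves almost straight down (under 7 mm sideways). The pad slopes 0.21 rad up toward its outer end at first, as much down when fully pressed
- tall_lever (a joint): angle of the taller box's lever, rad: 0 up (lid shut), 0.42 fully pressed (firm stop). A steel bar 14 mm wide out of a slot in the front, turning about a level axis inside the base, 50 mm above the table, 130 mm from the pad. Pressing takes about 1.5 to 6 N before the stop; the lid's weight pushes the lever back up, so it follows a finger that rises
- tall_lid (a joint): angle of the taller box's lid, rad: 0 shut, 0.92 fully open; linked to the lever, it turns 2.2 times as far. Hinged on the rear rim. Let go, it falls shut in about half a second and slams; to come down gently it should take a second or more (the pad then rises at 50 mm/s or less)
- tall_lid_edge (a point): middle of the front edge of the taller box's wooden lid panel (134 x 156 x 8 mm, lying on the box, hinged on its rear rim); not to be touched
- low_box: the lower of the two wooden lever boxes, fixed to the table, 130 deep (x) x 150 wide (y) x 105 mm high with its lid shut; origin at the centre of its underside; its front, with the lever, faces its own -x; z up
- low_lid (a joint): angle of the lower box's lid, rad: 0 shut; to be left shut
- low_pad_top (a point): centre of the upper face of the lower box's like pad, same size and height; not to be pressed
- eraser: loose eraser, 22 x 46 x 13 mm, to be left alone; origin at the centre of its underside
- tube: loose small paint tube, 28 x 92 x 24 mm, to be left alone; origin at the centre of its underside
- pencil: loose dark pencil, 135 mm long (y), 8 mm thick, to be left alone; origin at the centre of its underside
- cork_block: loose cork block with a pale top, 33 x 46 x 42 mm, to be left alone; origin at the centre of its underside
- tape: loose roll of masking tape, 104 mm across, 25 mm high, lying flat, to be left alone; origin at the centre of its underside

How it is judged:
By the outcome, as a careful person would: the job done as asked, in the order asked, and still so for the second after the job is handed in, with the robot touching nothing.
It also fails if it takes over 43 s, if anything falls off the work surface, if the arm or the gripper's body presses on something with over 40 N, if the wrist force passes 120 N, or if a joint passes its speed limit or range.

ROBOT

A 7-joint arm with a two-finger parallel gripper is mounted at the origin on a cart in front of the work surface, level with it; the furniture and walls round the work are solid. World frame = base frame: x ahead of the robot, y to its left, z up, the work surface at z = 0. Lengths are in m, angles in rad, forces in N, time in s.
With the tool pointing down it reaches from about 0.425 to 0.925 m from the base axis. Payload 6.8 kg.
Tool frame: the origin (TCP) lies at the very end of the fingers, on their centre line; the grasp point (between the pads) lies 19 mm behind it (pinch_z is the distance from the TCP to the grasp point, in m); z points along the fingers, y is the line along which they close (so a half turn about z gives the same grasp; the last joint's range is limited). The gripper opens to 85 mm and grips with 20 to 120 N. Pads are 22 mm wide; open, the fingers measure 114 mm over their backs; the gripper's body (76 mm by 85 mm) begins 54 mm behind the grasp point. The pads swing forward as they close: fully open they stand 13 mm farther back than shut.
Start: joints at [-1.218, 0.477, 0.022, 1.555, -0.011, 1.109, -0.083], TCP at [0.3, 0.605, 0.231] pointing down, gripper open.
Joint ranges: [-2.96, 2.96], [-0.34, 2.1], [-1.41, 1.46], [0.24, 2.44], [-1.37, 4.51], [0.17, 1.92], [-2.96, 2.96]. Speed limits (rad/s): [2.39, 2.39, 3.14, 3.14, 3.14, 3.14, 3.14].

INTERFACE

Orientations are given as [roll, pitch, yaw] about the fixed x, y, z axes, in that order (R = Rz(yaw) Ry(pitch) Rx(roll)).
In Python, from workcell import read_state, capture, calibration, sign_off, pinch_z gives the robot as it stands.
- The arm moves only by the shell command python3 -m handwheel 'ROWS' [FORCE]. ROWS is JSON, one flat list of numbers, 7 for each row, row after row: the turn, a rotation vector about the tool's x, y, z in degrees, then the shift along the tool's x, y, z in m, then the gripper's target within -1 to 1 (shut at 1, half-way at 0, fully open at -1). In form: [ax, ay, az, tx, ty, tz, gripper, ax, ay, az, tx, ty, tz, gripper, ...]. A call has 1 to 20 rows; each row is the pose to reach, as a shift and turn from the pose commanded when the call began, along the tool's axes at that moment; what a row does not reach only later rows make up. A row lasts 1/8 s, in which the tool goes at most 62.5 mm and 10.7 degrees, less where a joint would pass 70% of its speed; a pose out of reach is approached as far as the arm can. A call with a gripper value outside its range is refused whole. The fingers move at their own pace and stop on an object; FORCE is the grip in N (left out, the last holds). Time passes only in rows, so rows that repeat a pose let the fingers close. It gives the time, the measured TCP pose, the force, the opening and the grip force at its end, in the units of the state.
- read_state(): the state, without advancing time (a new reading comes with each control period).
- capture(name): name is "side" or "top" or "wrist"; returns the picture (384x512x3 uint8, red, green, blue); there is no depth.
- calibration(name): a dict with "fx", "fy", "cx", "cy" (pixels), "R" (3x3) and "t" (3): a world point X has camera coordinates R X + t. Camera axes: x right, y down, z forward; pixel columns grow to the right and rows downward; lengths in m; the calibration is good to about 2 mm. A picture is of the moment at which its call begins: read the wrist's pose just before it. calibration takes no time and is no camera call; for the wrist camera it gives the pose at the moment of the call.
- sign_off(): hands the job in; it is judged then, once.
The state is a dict: "time": time; "q": joint angles; "qvel": joint speeds; "effort": joint torques, N m; "ee_pos": TCP position; "orientation": TCP orientation; "ft_force": force on the tool from outside, world axes, zero at the start; "moment": the same for the moment, N m; "width": finger opening in m; "grip_force": force on a finger pad.
Only numpy, scipy, OpenCV 4.12 (cv2) and the standard library are available. Lean on these libraries where they do the work, as an engineer would, in place of code of your own. Each camera call takes 0.05 s, during which the arm holds its last target. There are 200 camera calls.

## Working session

There is one attempt and no reset: what is moved stays moved. The work goes in short steps, Python scripts to look and compute and a shell command to move; the robot and the scene stay as the last step left them, time stands still between calls to the robot, and variables do not carry over. Pictures are saved under pics/ and viewed, at most 10 in all, crops included, and the job is handed in when it is done.

```bash
mkdir -p pics; python3 - <<'E'
from workcell import *
import cv2
s=read_state();print(s['time'],s['ee_pos'],s['orientation'],s['width'],s['ft_force'],pinch_z)
for n in('top','side'):
    cv2.imwrite(f'pics/{n}1.png',capture(n)[:,:,::-1]); c=calibration(n);print(n,c)
E
```

```text
0.0 [0.2999291  0.60403659 0.2303167 ] [-3.13974124e+00  1.58073854e-04  2.68079867e+00] 0.08574925027502937 [ 0.29259764 -0.13324438  0.02238619] 0.0187
top {'fx': 423.2458775240759, 'fy': 423.2458775240759, 'cx': 258.3403180090097, 'cy': 189.58026701260377, 'R': array([[ 0.02211319, -0.99954234, -0.02064259],
       [-0.99507439, -0.02000922, -0.09709065],
       [ 0.09663317,  0.02268789, -0.99506145]]), 't': array([-0.05591753,  0.57370525,  1.24983794])}
side {'fx': 439.1434559215917, 'fy': 439.1434559215917, 'cx': 258.5282666844348, 'cy': 188.8307463007257, 'R': array([[ 0.93540754, -0.35354118, -0.00462326],
       [-0.16113779, -0.41463024, -0.8956095 ],
       [ 0.31471789,  0.83850486, -0.44481709]]), 't': array([-0.55701074,  0.16803836,  1.20492965])}
```

View pics/top1.png

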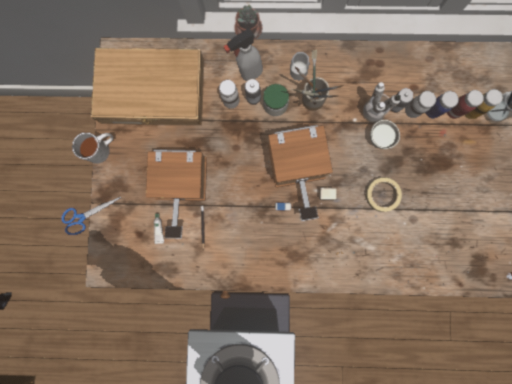

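View pics/side1.png

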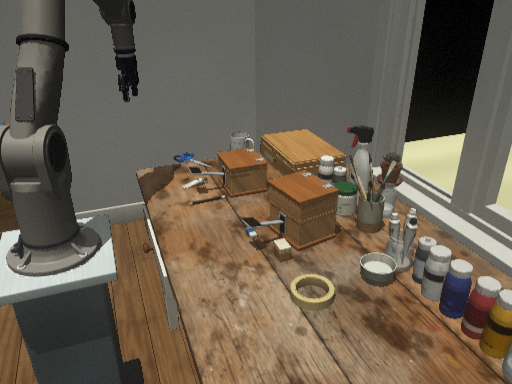

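Top view: robot base at (240,370); box on the left at (175,175), with pad at (174,231). Box on the right at (300,153), which looks larger and taller, with pad at (309,213), eraser (283,207) and cork (328,194) beside it. The side view confirms the right one is taller. I'll enlarge it.

```bash
python3 - <<'E'
import cv2
a=cv2.imread('pics/top1.png')[115:230,255:350];b=cv2.imread('pics/side1.png')[165:265,230:350]
cv2.imwrite('pics/c1.png',cv2.resize(a,None,fx=5,fy=5,interpolation=cv2.INTER_CUBIC))
cv2.imwrite('pics/c2.png',cv2.resize(b,None,fx=5,fy=5,interpolation=cv2.INTER_CUBIC))
E
```

```text
(no output)
```

View pics/c1.png

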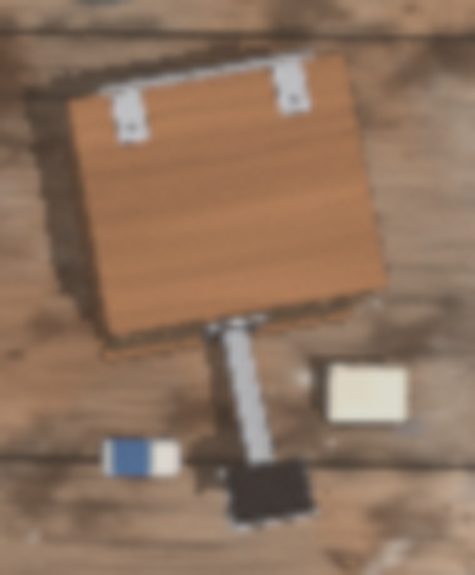

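View pics/c2.png

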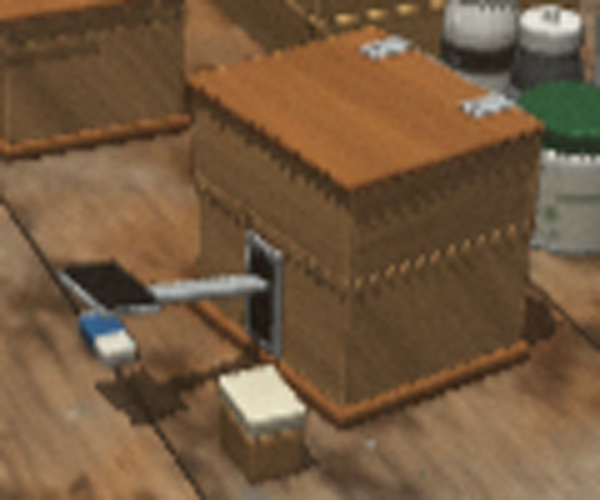

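Crop 1 pad corners: (231,472), (303,461), (314,512), (238,524). Lid corners: (70,100), (343,52), (384,287), (112,335). Crop 2: pad top centre is about (108,285). Eraser and cork flank the pad but stay clear of it.

```bash
cat > h.py <<'E'
import numpy as np
from workcell import *
from scipy.spatial.transform import Rotation as Ro
def pix(cal,u,v,z):
    R,t=cal['R'],cal['t'];d=R.T@np.array([(u-cal['cx'])/cal['fx'],(v-cal['cy'])/cal['fy'],1]);o=-R.T@t
    return o+d*(z-o[2])/d[2]
def rel(p,rpy):
    s=read_state();R0=Ro.from_euler('xyz',s['orientation']);R1=Ro.from_euler('xyz',rpy)
    return np.degrees((R0.inv()*R1).as_rotvec()).round(2),R0.inv().apply(np.array(p)-s['ee_pos']).round(4)
E
python3 - <<'E'
from h import *
c=calibration('top');f=lambda x,y,z:pix(c,255+(x-2)/5,115+(y-2)/5,z)
L=np.array([f(*p,.150) for p in [(70,100),(343,52),(384,287),(112,335)]]);print(L.round(3))
print([np.linalg.norm(L[i]-L[(i+1)%4]).round(3) for i in range(4)])
ax=(L[0]+L[1]-L[2]-L[3])[:2];lat=(L[0]+L[3]-L[1]-L[2])[:2];print('yaw',np.arctan2(ax[1],ax[0]),np.arctan2(-lat[0],lat[1]))
m=L.mean(0)[:2];a=np.arctan2(ax[1],ax[0]);print('pad from box',m-(.065+.105)*np.array([np.cos(a),np.sin(a)]))
P=np.array([f(*p,.089) for p in [(231,472),(303,461),(314,512),(238,524)]]);print('pad',P.mean(0))
print('side',pix(calibration('side'),230+106/5,165+283/5,.089))
cs=f(368,393,.042);print('cork',cs,'eraser',f(140,457,.013))
s=read_state();print(s['q'])
E
```

```text
[[ 0.716 -0.072  0.15 ]
 [ 0.745 -0.222  0.15 ]
 [ 0.615 -0.245  0.15 ]
 [ 0.586 -0.097  0.15 ]]
[np.float64(0.153), np.float64(0.132), np.float64(0.151), np.float64(0.133)]
yaw 0.1849847636079181 0.1950539480410825
pad from box [ 0.4984023  -0.18999846]
pad [ 0.5045244  -0.19071002  0.089     ]
side [ 0.50274007 -0.19163161  0.089     ]
cork [ 0.56670729 -0.25186019  0.042     ] eraser [ 0.52754847 -0.11823944  0.013     ]
[-1.21807914  0.47771964  0.02234609  1.5563651  -0.01149147  1.10929876
 -0.08306901]
```

The two views agree on the pad at about (0.502, -0.191), and the lid measures close to its true size. Next are the waypoints for the swing across.

```bash
python3 - <<'E'
from h import *
for p,y in [((.48,.40,.25),1.95),((.54,.1,.25),1.1),((.501,-.191,.25),.19)]: print(rel(p,(np.pi,0,y)))
E
```

```text
(array([-9.000e-02,  4.000e-02,  4.187e+01]), array([-0.252 , -0.1028, -0.0194]))
(array([-7.000e-02,  8.000e-02,  9.057e+01]), array([-0.4392, -0.3448, -0.019 ]))
(array([-3.0000e-02,  1.2000e-01,  1.4271e+02]), array([-0.5336, -0.6228, -0.0185]))
```

```bash
python3 -m handwheel '[0,0,10,-0.063,-0.026,-0.019,1, 0,0,21,-0.126,-0.051,-0.019,1, 0,0,31,-0.189,-0.077,-0.019,1, 0,0,42,-0.252,-0.103,-0.019,1, 0,0,52,-0.289,-0.151,-0.019,1, 0,0,62,-0.327,-0.2,-0.019,1, 0,0,71,-0.364,-0.248,-0.019,1, 0,0,81,-0.402,-0.296,-0.019,1, 0,0,91,-0.439,-0.345,-0.019,1, 0,0,99,-0.455,-0.391,-0.019,1, 0,0,108,-0.47,-0.437,-0.019,1, 0,0,117,-0.486,-0.484,-0.019,1, 0,0,126,-0.502,-0.53,-0.019,1, 0,0,135,-0.518,-0.576,-0.019,1, 0,0,142.7,-0.534,-0.623,-0.019,1, 0,0,142.7,-0.534,-0.623,-0.019,1, 0,0,142.7,-0.534,-0.623,-0.019,1, 0,0,142.7,-0.534,-0.623,-0.019,1, 0,0,142.7,-0.534,-0.623,-0.019,1]' 40
python3 - <<'E'
from h import *
import cv2
s=read_state();print(s['q'],s['qvel'].round(3))
c=calibration('wrist');w=capture('wrist');cv2.imwrite('pics/w1.png',w[:,:,::-1]);
X=c['R']@np.array([.502,-.191,.089])+c['t'];print(c['fx']*X[0]/X[2]+c['cx'],c['fy']*X[1]/X[2]+c['cy'])
E
```

```text
time: 2.48
ee_pos: [0.5017, -0.1896, 0.2502]
orientation: [-3.141, 0.0, 0.193]
ft_force: [0.4, -0.4, 0.4]
width: -0.0001
grip_force: 0.0
[-0.41961981  0.28949164  0.81725392  1.90485889 -0.24292324  1.04901617
 -0.87885952] [ 0.002  0.     0.007  0.    -0.001 -0.001  0.001]
259.0315022769757 173.89940239841823
```

View pics/w1.png

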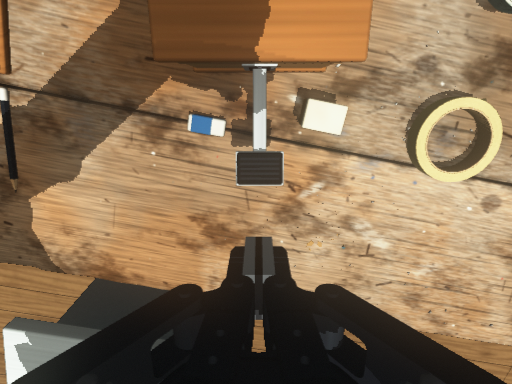

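The wrist view shows the pad centred at about (260,168), with its near edge at row 187 and far edge at row 151. It is well aligned with the tool, and the predicted spot was (259,174).

```bash
python3 - <<'E'
from h import *
c=calibration('wrist');p=pix(c,260,168.5,.089);print(p)
for q in [(260,151.5,.085),(260,186,.093)]: print(pix(c,*q))
for z in (.105,.095):print(rel((p[0],p[1],z),(np.pi,0,.19)))
E
```

```text
[ 0.50770631 -0.1911288   0.089     ]
[ 0.52409738 -0.18791524  0.085     ]
[ 0.49062747 -0.19447795  0.093     ]
(array([-0.02, -0.  ,  0.12]), array([0.0057, 0.0024, 0.1452]))
(array([-0.02, -0.  ,  0.12]), array([0.0057, 0.0024, 0.1552]))
```

```bash
python3 -m handwheel '[0,0,0,0.004,0.0025,0.05,1, 0,0,0,0.004,0.0025,0.1,1, 0,0,0,0.004,0.0025,0.13,1, 0,0,0,0.004,0.0025,0.148,1, 0,0,0,0.004,0.0025,0.153,1, 0,0,0,0.004,0.0025,0.156,1, 0,0,0,0.004,0.0025,0.158,1, 0,0,0,0.004,0.0025,0.16,1, 0,0,0,0.004,0.0025,0.162,1, 0,0,0,0.004,0.0025,0.164,1, 0,0,0,0.004,0.0025,0.166,1, 0,0,0,0.004,0.0025,0.166,1]'
python3 - <<'E'
from h import *
import cv2
s=read_state();print(s['ft_force'],s['ee_pos'])
cv2.imwrite('pics/w2.png',capture('wrist')[:,:,::-1])
E
```

```text
time: 4.03
ee_pos: [0.5055, -0.1929, 0.0845]
orientation: [-3.142, 0.0, 0.19]
ft_force: [-1.6, -0.9, 5.0]
width: 0.0002
grip_force: 2.1
[-1.61136104 -0.85511415  5.01895275] [ 0.50546051 -0.19287636  0.08447434]
```

View pics/w2.png

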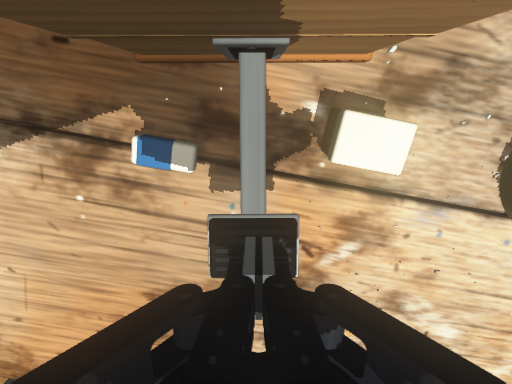

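Fingertips are on the pad with 5 N, about 2 mm off its middle. Pressing down.

```bash
python3 -m handwheel '[0,0,0,0,0,0.004,1, 0,0,0,0,0,0.008,1, 0,0,0,0,0,0.012,1, 0,0,0,0,0,0.016,1, 0,0,0,0,0,0.02,1, 0,0,0,0,0,0.024,1, 0,0,0,0,0,0.028,1, 0,0,0,0,0,0.032,1, 0,0,0,0,0,0.036,1, 0,0,0,0,0,0.04,1, 0,0,0,0,0,0.043,1, 0,0,0,0,0,0.046,1, 0,0,0,0,0,0.048,1, 0,0,0,0,0,0.048,1]'
```

```text
time: 5.82
ee_pos: [0.5064, -0.1925, 0.0369]
orientation: [-3.141, -0.001, 0.19]
ft_force: [-2.9, -0.1, 9.6]
width: -0.0002
grip_force: 4.8
```

```bash
python3 -m handwheel '[0,0,0,0,0,0.001,1, 0,0,0,0,0,0.002,1, 0,0,0,0,0,0.003,1, 0,0,0,0,0,0.003,1]'
python3 - <<'E'
from h import *
import cv2
s=capture('side')[100:265,200:380];cv2.imwrite('pics/s2.png',cv2.resize(s,None,fx=3,fy=3)[:,:,::-1])
E
```

```text
time: 6.32
ee_pos: [0.5065, -0.1927, 0.0362]
orientation: [-3.14, -0.003, 0.189]
ft_force: [-12.2, 3.7, 38.4]
width: 0.0005
grip_force: 19.8
```

View pics/s2.png

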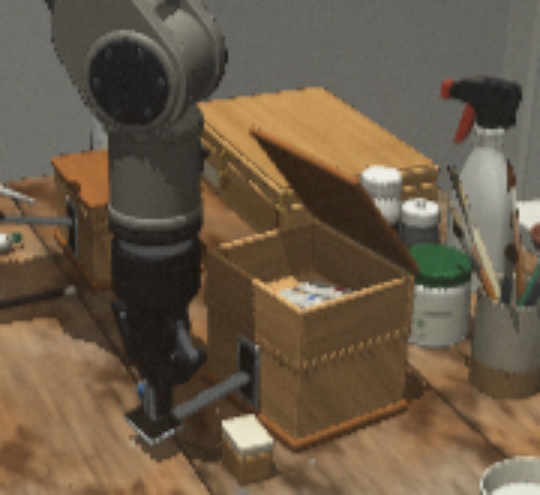

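The lid stands wide open and the lever is at its stop: 38 N with no further travel. I'll ease off 1 mm, still on the stop, and hold for 2.5 s.

```bash
python3 -m handwheel '[0,0,0,0,0,-0.001,1, 0,0,0,0,0,-0.001,1, 0,0,0,0,0,-0.001,1, 0,0,0,0,0,-0.001,1, 0,0,0,0,0,-0.001,1, 0,0,0,0,0,-0.001,1, 0,0,0,0,0,-0.001,1, 0,0,0,0,0,-0.001,1, 0,0,0,0,0,-0.001,1, 0,0,0,0,0,-0.001,1, 0,0,0,0,0,-0.001,1, 0,0,0,0,0,-0.001,1, 0,0,0,0,0,-0.001,1, 0,0,0,0,0,-0.001,1, 0,0,0,0,0,-0.001,1, 0,0,0,0,0,-0.001,1, 0,0,0,0,0,-0.001,1, 0,0,0,0,0,-0.001,1, 0,0,0,0,0,-0.001,1, 0,0,0,0,0,-0.001,1]'
```

```text
time: 8.88
ee_pos: [0.5065, -0.1926, 0.0363]
orientation: [-3.14, -0.002, 0.19]
ft_force: [-8.1, 1.6, 27.4]
width: 0.0002
grip_force: 14.6
```

```bash
python3 -m handwheel '[0,0,0,0,0,-0.002,1, 0,0,0,0,0,-0.004,1, 0,0,0,0,0,-0.007,1, 0,0,0,0,0,-0.01,1, 0,0,0,0,0,-0.013,1, 0,0,0,0,0,-0.016,1, 0,0,0,0,0,-0.019,1, 0,0,0,0,0,-0.022,1, 0,0,0,0,0,-0.025,1, 0,0,0,0,0,-0.028,1, 0,0,0,0,0,-0.031,1, 0,0,0,0,0,-0.034,1, 0,0,0,0,0,-0.037,1, 0,0,0,0,0,-0.04,1, 0,0,0,0,0,-0.042,1, 0,0,0,0,0,-0.044,1, 0,0,0,0,0,-0.046,1, 0,0,0,0,0,-0.048,1, 0,0,0,0,0,-0.049,1, 0,0,0,0,0,-0.05,1]'
```

```text
time: 11.38
ee_pos: [0.5059, -0.1925, 0.0844]
orientation: [-3.142, -0.0, 0.19]
ft_force: [3.4, 1.2, 3.3]
width: -0.0002
grip_force: 1.8
```

```bash
python3 -m handwheel '[0,0,0,0,0,-0.001,1, 0,0,0,0,0,-0.002,1, 0,0,0,0,0,-0.003,1, 0,0,0,0,0,-0.004,1, 0,0,0,0,0,-0.005,1, 0,0,0,0,0,-0.006,1, 0,0,0,0,0,-0.007,1, 0,0,0,0,0,-0.008,1, 0,0,0,0,0,-0.009,1, 0,0,0,0,0,-0.01,1, 0,0,0,0,0,-0.011,1, 0,0,0,0,0,-0.012,1]'
```

```text
time: 12.88
ee_pos: [0.5057, -0.1925, 0.0963]
orientation: [-3.141, 0.0, 0.19]
ft_force: [0.2, 0.7, -0.6]
width: -0.0
grip_force: 0.0
```

Contact has been released smoothly. Now moving up and clear, then checking.

```bash
python3 -m handwheel '[0,0,0,0,0,-0.02,1, 0,0,0,0,0,-0.05,1, 0,0,0,0,0,-0.09,1, 0,0,0,0,0,-0.13,1, 0,0,0,0,0,-0.15,1, 0,0,0,0,0,-0.15,1, 0,0,0,0,0,-0.15,1, 0,0,0,0,0,-0.15,1]'
python3 - <<'E'
from h import *
import cv2
s=capture('side')[100:265,170:380];cv2.imwrite('pics/s3.png',cv2.resize(s,None,fx=3,fy=3)[:,:,::-1])
E
```

```text
time: 13.88
ee_pos: [0.5052, -0.1923, 0.2452]
orientation: [-3.141, 0.002, 0.19]
ft_force: [-0.9, 0.7, -0.9]
width: 0.0001
grip_force: 0.0
```

View pics/s3.png

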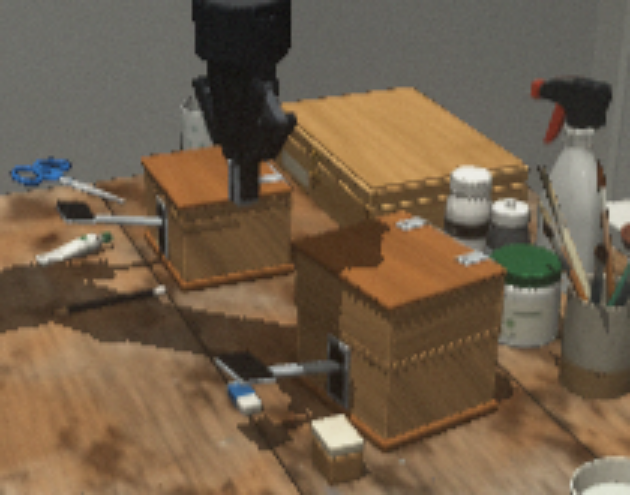

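Both lids are shut, the tall box's lever is up, the loose things in view are where they were, and the gripper is clear.

```bash
python3 -c "from workcell import *;print(sign_off())"
```

```text
the job is handed in; nothing more can be done
None
```

I pressed the tall box's lever to its stop and held the lid fully open for about 2.5 s. I then eased it shut with the fingertips on the pad, moved clear at about 14 s and signed off; the last picture shows both lids shut and nothing in view disturbed.

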